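# Put the thin steel gauge away in its case

### The job

The thin steel gauge lies flat on the raised platform: slide it along the top until one end sticks out well past the platform's edge (about 4 cm or more), still lying flat, then take it by that end and lift it off. Lay it flat inside the open black case, let it go there rather than dropping it from a height, and shut the lid all the way down. Do not let the gauge fall, and leave the other things on the bench where they are.

Things in the scene. Friction and masses are not known exactly. Their poses are not given: they have to be found in the camera images.
- gauge: flat bright steel ruler-like gauge, 180 long, 40 wide, 2.5 thick, 120 g, black marks, a red band at each end. Origin: centre of underside; x along its length, z up. Starts flat on the platform, its length within 0.35 rad of the platform's y. Light pressure (5 to 15 N) of closed fingertips on it drags it along; it does not tip while its centre is over the platform
- end_a (a point): middle of the gauge's +x end, on the underside, 90 mm from its centre
- end_b (a point): middle of the gauge's -x end, on the underside, 90 mm from its centre
- platform: fixed raised blue steel platform: 200 along its x, 240 along its y, top 60 above the bench. Origin: centre of underside, z up. It stands at the robot's left or right; beside its two y faces the bench is clear for 60 mm or more, but for a flat spanner on the side towards the case
- case: fixed open black case with a light grey floor: outside 160 along its x, 250 along its y, 40 high; walls and floor 5 thick, inside 150 by 240. Origin: centre of underside, z up; its front looks to -x (the robot), the lid is hinged along the top of its +x wall. It stands on the other side from the platform
- lid (a joint): lid angle, rad: 0 shut, 1.57 upright, 1.9 its stop; starts open at 1.6 to 1.85. A black panel 160 by 250, 8 thick, two blue stripes, 150 g; it closes towards the robot (the case's -x). The stiff hinge keeps it at any angle it is left at; 1 to 3 N at its free edge moves it, all the way until it rests on the rim
- lid_hinge (a point): middle of the lid's hinge line, at the inner face of the lid, 40 above the bench and 80 mm along +x from the case's origin. Its axes turn with the lid (parallel to the case's when shut); the panel reaches 160 along its -x and is 8 thick along its +z
- lid_edge (a point): middle of the lid's free edge, on its outer face (the upper face when shut), 160 mm from the hinge
- spanner: bystander: flat steel spanner 180 long, lying on the bench between platform and case. Origin at the centre of its underside
- tin: bystander: small green tin 34 across, 35 high, standing on the far part of the platform's top. Origin at the centre of its underside
- screwdriver: bystander: screwdriver 200 long with a blue handle, on the bench at the robot's left. Origin at mid-length, on its underside
- pedal: bystander: black bicycle pedal about 100 by 95, 25 high, on the bench at the robot's right. Origin at the centre of its underside
- oil: bystander: white bottle with red cap, 60 across, 130 high, at the far side of the bench. Origin at the centre of its underside
- grease: bystander: amber jar with blue lid, 80 across, 70 high, at the far side of the bench. Origin at the centre of its underside
- cassette: bystander: stepped dark steel sprocket cluster, 98 across, 26 high, on the bench at the robot's right. Origin at the centre of its underside
Not all that is in view belongs to the job. There is more than one size of the gauge; the one meant has the size given above.

How it is judged:
On the way, in this order (a step that is already met when the one before it is completed fails the run):
1. the gauge lies flat on the platform with one end at least 30 mm past the platform's edge ((x of any of end_a, end_b in the frame of platform above 0.13 m or x of any of end_a, end_b in the frame of platform below -0.13 m or y of any of end_a, end_b in the frame of platform above 0.15 m or y of any of end_a, end_b in the frame of platform below -0.15 m) and angle between gauge's own z axis and vertical below 0.06 rad and height (world z) of gauge between 0.056 and 0.066 m), for 0.2 s.
2. the gauge is held by the fingers, lifted at least 30 mm above the platform's top (height (world z) of gauge above 0.09 m and contact force between the fingers and gauge above 0.5 N), for 0.1 s.
3. the gauge lies flat in the case, released, the lid still open (x of gauge in the frame of case between -0.065 and 0.065 m and y of gauge in the frame of case between -0.06 and 0.06 m and z of gauge in the frame of case between 0 and 0.013 m and angle between gauge's own z axis and vertical below 0.08 rad and contact force between the fingers and gauge below 0.05 N and value of joint lid above 1 rad), for 0.2 s.
At the end, for the whole second after the job is handed in: The gauge lies flat (within 0.08 rad) and still on the floor of the case, its centre within 65 mm (case x) and 60 mm (case y) of the case's centre, released, and the lid is shut (joint below 0.06 rad) (x of gauge in the frame of case between -0.065 and 0.065 m and y of gauge in the frame of case between -0.06 and 0.06 m and z of gauge in the frame of case between 0 and 0.013 m and angle between gauge's own z axis and vertical below 0.08 rad and contact force between the fingers and gauge below 0.05 N and value of joint lid below 0.06 rad and linear speed of gauge below 0.03 m/s); the robot touches nothing.
It fails at once if the gauge falls freely, faster than 0.8 m/s (a drop of more than about 30 mm) (linear speed of gauge above 0.8 m/s and contact force between the fingers and gauge below 0.05 N).
It fails at once if a bystander is moved by more than 30 mm (distance of any of spanner, tin, screwdriver, pedal, oil, grease, cassette from where it was at the start of the episode above 0.03 m).
It also fails if it takes over 72 s, if anything falls off the work surface, if the arm or the gripper's body presses on something with over 40 N, if the wrist force passes 120 N, or if a joint passes its speed limit or range.

### The arm

A 6-joint arm with a two-finger parallel gripper is mounted at the origin on the work surface. World frame = base frame: x ahead of the robot, y to its left, z up, the work surface at z = 0. Lengths are in m, angles in rad, forces in N, time in s.
With the tool pointing down it reaches from about 0.35 to 0.85 m from the base axis. Payload 8.1 kg.
Tool frame: the origin (TCP) lies at the very end of the fingers, on their centre line; the grasp point (between the pads) lies 19 mm behind it; z points along the fingers, y is the direction in which the jaws open and shut (so a half turn about z gives the same grasp; the last joint's range is limited). The gripper opens to 93 mm and grips with 3 to 60 N. Pads are 15 mm wide; open, the fingers measure 128 mm over their backs; the gripper's body (75 mm by 188 mm) begins 65 mm behind the grasp point.
Start: joints at [1.024, 0.13, 1.488, -0, 1.523, -0.085], TCP at [0.267, 0.537, 0.219] pointing down, gripper open.
Joint ranges: [-2.96, 2.96], [-0.89, 2.26], [0.02, 2.5], [-1.34, 4.48], [0, 2.73], [-2.66, 2.66]. Speed limits (rad/s): [2.39, 2.39, 2.79, 3.14, 3.14, 3.14].

### API

Orientations are given as a rotation vector (axis times angle).
In Python, from plant import robot gives the robot as it stands.
- The arm moves only by the shell command python3 -m inch 'ROWS' [FORCE]. ROWS is JSON, a list that holds one entry, the list of rows, each a list of 7 numbers: the shift along the tool's x, y, z in cm, then the turn, a rotation vector about the tool's x, y, z in degrees, then the gripper command: -1 is fully open, 1 is shut, values between are in proportion. A call has 1 to 5 rows; each row shifts and turns the commanded pose from where the row before left it, along the tool's axes as they then stand; what a row does not reach is not made up. A row lasts 1/10 s, in which the tool goes at most 50 mm and 8.59 degrees, less where a joint would pass 70% of its speed; a pose out of reach is approached as far as the arm can. A call with a gripper value outside its range is refused whole. The fingers move at their own pace and stop on an object; FORCE is the grip in N (left out, the last holds). Time passes only in rows, so rows that do not move let the fingers close. It gives the time, the measured TCP pose, the force and the opening at its end, in the units of the state.
- robot.read_state(): the state, without advancing time (a new reading comes with each control period).
- robot.read_camera(name): name is "side" or "top"; returns a dict with "image" (384x512x3 uint8, blue, green, red), "K" (3x3 intrinsics, pixels), "distortion" ([k1, k2, p1, p2, k3] as OpenCV has them; the pictures are not rectified), "R" (3x3) and "t" (3): a world point X has camera coordinates R X + t. Camera axes: x right, y down, z forward; pixel columns grow to the right and rows downward; lengths in m; the calibration is good to about 2 mm. A picture is of the moment at which its call begins. There is no depth.
- robot.close_job(): hands the job in, once; it reports no verdict.
The state is a dict: "t": time; "q": joint angles; "dq": joint speeds; "joint_torque": joint torques, N m; "tool_pos": TCP position; "orientation": TCP orientation; "force": force on the tool from outside, world axes, zero at the start; "wrist_torque": the same for the moment, N m; "opening": finger opening in m.
Only numpy, scipy, OpenCV 4.12 (cv2) and the standard library are available. Lean on these libraries where they do the work, as an engineer would, in place of code of your own. Each camera call takes 0.05 s, during which the arm holds its last target. There are 200 camera calls.

## Working session

There is one attempt and no reset: what is moved stays moved. The work goes in short steps, Python scripts to look and compute and a shell command to move; the robot and the scene stay as the last step left them, time stands still between calls to the robot, and variables do not carry over. Pictures are saved under pics/ and viewed, about 8 in all and at most 12, crops included, and the job is handed in when it is done.

```bash
ls; mkdir -p pics; cat > h.py <<'E'
import cv2,numpy as np
from plant import robot
from scipy.spatial.transform import Rotation as Ro
def snap(n,f,crop=None,s=1):
    c=robot.read_camera(n);im=c["image"]
    np.savez("pics/%s.npz"%f,**{k:np.array(v) for k,v in c.items()})
    if crop: x0,y0,x1,y1=crop; im=im[y0:y1,x0:x1]
    if s!=1: im=cv2.resize(im,None,fx=s,fy=s,interpolation=cv2.INTER_CUBIC)
    cv2.imwrite("pics/%s.png"%f,im); return c
def load(f): return dict(np.load("pics/%s.npz"%f))
def pix2w(c,uv,z):
    K,D,R,t=[np.array(c[k],float) for k in("K","distortion","R","t")]
    p=cv2.undistortPoints(np.array(uv,float).reshape(-1,1,2),K,D)[:,0]
    o=-R.T@t.ravel(); d=np.c_[p,np.ones(len(p))]@R
    return o+d*((z-o[2])/d[:,2])[:,None]
def w2pix(c,X):
    K,D,R,t=[np.array(c[k],float) for k in("K","distortion","R","t")]
    return cv2.projectPoints(np.array(X,float).reshape(-1,3),cv2.Rodrigues(R)[0],t,K,D)[0][:,0]
E
python3 - <<'E'
from h import *
for n in("top","side"):
    c=snap(n,n+"0",s=1.5); print(n,-np.array(c["R"]).T@np.array(c["t"]))
s=robot.read_state();print(s)
print(Ro.from_rotvec(s["orientation"]).as_matrix().round(3))
E
```

```text
pics
top [0.34364483 0.01398405 1.27742861]
side [ 0.242174   -0.89301319  1.11592378]
{'t': 0.1, 'q': array([ 1.02357531e+00,  1.31090186e-01,  1.48917392e+00, -4.22070214e-05,
        1.52302028e+00, -8.54104011e-02]), 'dq': array([ 0.00096333, -0.00290928, -0.00151026,  0.00120706, -0.00061029,
       -0.00207543]), 'joint_torque': array([ 9.23715634e-04, -5.61343074e+01, -4.93097484e+01,  7.70127238e-02,
        2.91457964e-02, -4.58720183e-05]), 'tool_pos': array([0.26706734, 0.53669799, 0.2176877 ]), 'orientation': array([-7.18866797e-01, -3.05774001e+00,  2.54573386e-03]), 'force': array([ 0.16518329, -0.60266978, -0.51064001]), 'wrist_torque': array([-0.00481388, -0.01558307, -0.02546971]), 'opening': 0.09295158454441237}
[[-0.895  0.446 -0.001]
 [ 0.446  0.895 -0.001]
 [ 0.    -0.002 -1.   ]]
```

View pics/top0.png

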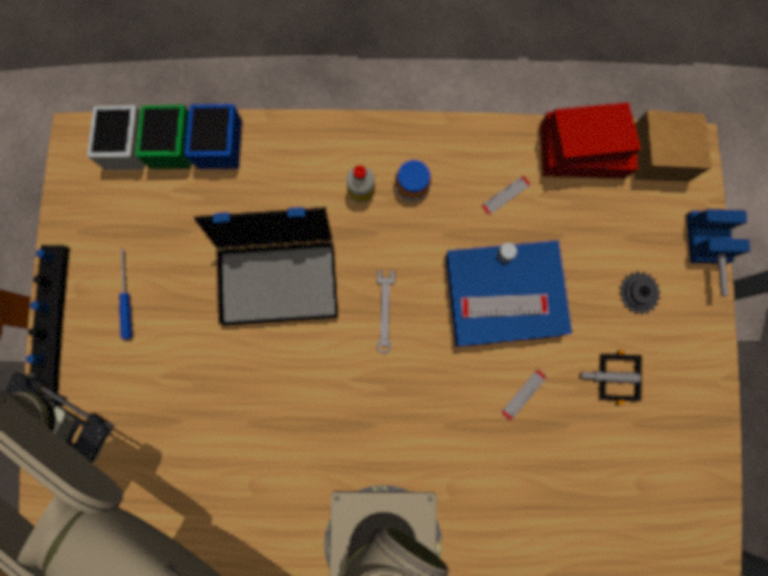

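View pics/side0.png

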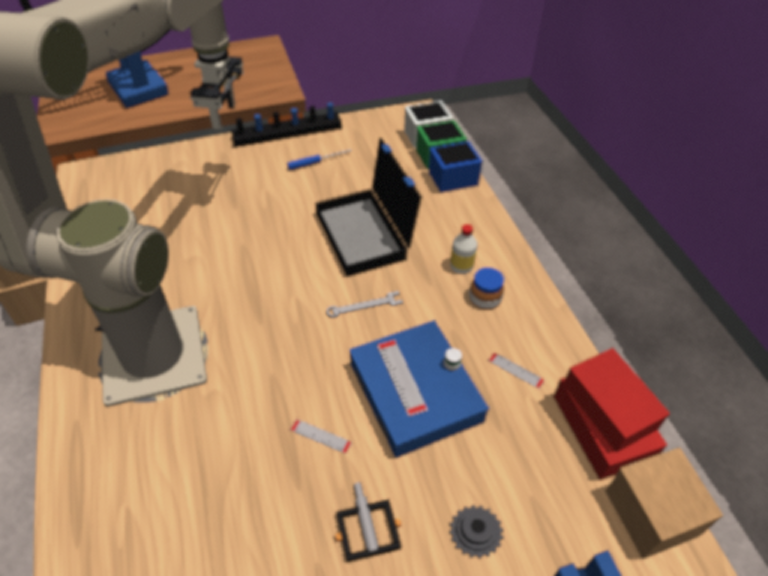

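```bash
cat > m.py <<'E'
from h import *
def gauge(f,z=0.0625,box=None,shift=None):
    "steel+red region on the platform"
    pass
E
python3 - <<'E'
from h import *
c=load("top0");s=load("side0")
def fit(c,mask,z,name):
    n,l,st,ce=cv2.connectedComponentsWithStats(mask.astype(np.uint8))
    i=1+np.argmax(st[1:,4]);cs=max(cv2.findContours((l==i).astype(np.uint8),0,2)[0],key=len)
    w=pix2w(c,cv2.convexHull(cs)[:,0],z)[:,:2]
    r=cv2.minAreaRect((w*1000).astype(np.float32));print(name,np.round(r[0],1),np.round(r[1],1),round(r[2],1));return r
for nm,cc,pb in(("top",c,(290,150,390,240)),("side",s,(225,210,330,305))):
    im=cc["image"].astype(int);hsv=cv2.cvtColor(cc["image"],cv2.COLOR_BGR2HSV).astype(int);m=np.zeros(im.shape[:2],bool);m[pb[1]:pb[3],pb[0]:pb[2]]=1
    blue=(hsv[...,0]>95)&(hsv[...,0]<130)&(hsv[...,1]>110)&m
    bl=cv2.morphologyEx(blue.astype(np.uint8),cv2.MORPH_CLOSE,np.ones((25,25)))
    fit(cc,bl,0.06,nm+" plat(incl sides)")
    g=cv2.erode(bl,np.ones((5,5)))&(~blue).astype(np.uint8)
    fit(cc,g,0.0625,nm+" gauge")
# hand points, /1.5
P=lambda L:np.array(L)/1.5
print("plat top cam",pix2w(c,P([(447,250),(560,241),(571,333),(456,347)]),.06).round(3)[:,:2].tolist())
print("plat side cam",pix2w(s,P([(351,350),(434,324),(486,408),(398,450)]),.06).round(3)[:,:2].tolist())
print("gauge top",pix2w(c,P([(462,298),(549,295),(549,313),(463,317)]),.0625).round(3)[:,:2].tolist())
print("gauge side",pix2w(s,P([(379,346),(395,341),(427,408),(409,414)]),.0625).round(3)[:,:2].tolist())
print("case rim top",pix2w(c,P([(218,249),(331,246),(337,318),(222,325)]),.04).round(3)[:,:2].tolist())
print("case rim side",pix2w(s,P([(317,208),(370,191),(405,256),(348,271)]),.04).round(3)[:,:2].tolist())
print("spanner",pix2w(c,P([(386,272),(383,350)]),.0).round(3)[:,:2].tolist(), "tin top",pix2w(c,P([(508,252)]),.095).round(3))
E
```

```text
top plat(incl sides) [ 519.8 -254.2] [196.3 240.1] 6.3
top gauge [ 492.8 -246.6] [ 46.5 185.6] 2.9
side plat(incl sides) [ 517.8 -269.4] [202.8 253.2] 6.2
side gauge [ 493.4 -247.5] [ 46.6 182.5] 3.0
plat top cam [[0.608, -0.128], [0.631, -0.37], [0.436, -0.386], [0.406, -0.145]]
plat side cam [[0.414, -0.154], [0.604, -0.14], [0.629, -0.365], [0.437, -0.399]]
gauge top [[0.507, -0.158], [0.515, -0.341], [0.477, -0.34], [0.468, -0.16]]
gauge side [[0.473, -0.163], [0.509, -0.161], [0.518, -0.332], [0.481, -0.334]]
case rim top [[0.608, 0.355], [0.617, 0.115], [0.465, 0.099], [0.447, 0.338]]
case rim side [[0.452, 0.323], [0.605, 0.349], [0.616, 0.09], [0.471, 0.082]]
spanner [[0.57, -0.002], [0.402, 0.002]] tin top [[ 0.598 -0.249  0.095]]
```

```bash
python3 -m inch '[[[0,0,0,0,0,8,1],[0,0,0,0,0,8,1],[0,0,0,0,0,8,1],[0,0,0,0,0,8,1],[0,0,0,0,0,8,1]]]' 20 && python3 -m inch '[[[0,0,0,0,0,8,1],[0,0,0,0,0,8,1],[0,0,0,0,0,4.6,1],[-4.75,1.08,0,0,0,0,1],[-4.75,1.08,0,0,0,0,1]]]'
```

```text
t: 0.6
tool_pos: [0.2671, 0.5369, 0.218]
orientation: [1.729, 2.623, -0.002]
force: [0.2, -0.6, 0.0]
opening: 0.0573
t: 1.1
tool_pos: [0.2932, 0.4424, 0.2171]
orientation: [2.161, 2.28, -0.004]
force: [1.5, -0.3, 0.8]
opening: 0.0174
```

```bash
python3 -m inch '[[[-4.75,1.08,0,0,0,0,1],[-4.75,1.08,0,0,0,0,1],[-4.75,1.08,0,0,0,0,1],[-4.75,1.08,0,0,0,0,1],[-4.75,1.08,0,0,0,0,1]]]' && python3 -m inch '[[[-4.75,1.08,0,0,0,0,1],[-4.75,1.08,0,0,0,0,1],[-4.75,1.08,0,0,0,0,1],[-4.75,1.08,0,0,0,0,1],[-4.75,1.08,0,0,0,0,1]]]'
```

```text
t: 1.6
tool_pos: [0.3597, 0.2071, 0.2183]
orientation: [2.163, 2.278, -0.0]
force: [1.9, -0.6, 1.0]
opening: 0.0006
t: 2.1
tool_pos: [0.4259, -0.0275, 0.2185]
orientation: [2.164, 2.277, 0.0]
force: [0.5, 0.1, -0.6]
opening: 0.0006
```

```bash
python3 -m inch '[[[-4.75,1.08,0,0,0,0,1],[-4.75,1.08,0,0,0,0,1],[-4.75,1.08,0,0,0,0,1],[-4.75,1.08,0,0,0,0,1],[-4.75,1.08,0,0,0,0,1]]]' && python3 -m inch '[[[0,0,3,0,0,0,1],[0,0,3,0,0,0,1],[0,0,3,0,0,0,1],[0,0,0,0,0,0,1]]]'
```

```text
t: 2.6
tool_pos: [0.492, -0.2619, 0.2181]
orientation: [-2.164, -2.277, -0.0]
force: [1.5, 0.7, 1.1]
opening: 0.0003
t: 3.0
tool_pos: [0.4887, -0.2579, 0.1231]
orientation: [-2.158, -2.271, 0.003]
force: [-0.2, -0.5, -0.7]
opening: 0.0005
```

```bash
python3 -m inch '[[[0,0,2.5,0,0,0,1],[0,0,2.5,0,0,0,1],[0,0,0,0,0,0,1],[0,0,0,0,0,0,1]]]'; python3 -m inch '[[[0,0,0.2,0,0,0,1],[0,0,0.2,0,0,0,1],[0,0,0.2,0,0,0,1],[0,0,0,0,0,0,1]]]'
```

```text
t: 3.4
tool_pos: [0.4924, -0.2599, 0.0799]
orientation: [2.163, 2.278, 0.0]
force: [0.1, 0.8, 0.8]
opening: 0.0003
t: 3.8
tool_pos: [0.4922, -0.2599, 0.0728]
orientation: [2.164, 2.278, 0.0]
force: [0.4, 0.5, 1.2]
opening: 0.0007
```

```bash
python3 -m inch '[[[0,0,0.3,0,0,0,1],[0,0,0.3,0,0,0,1],[0,0,0.2,0,0,0,1],[0,0,0,0,0,0,1],[0,0,0,0,0,0,1]]]'; python3 -m inch '[[[0,0,0.1,0,0,0,1],[0,0,0,0,0,0,1],[0,0,0,0,0,0,1]]]';  python3 -m inch '[[[0,0,0.1,0,0,0,1],[0,0,0,0,0,0,1],[0,0,0,0,0,0,1]]]'
```

```text
t: 4.3
tool_pos: [0.492, -0.2598, 0.0645]
orientation: [-2.164, -2.277, 0.0]
force: [0.2, -0.7, -0.3]
opening: 0.0006
t: 4.6
tool_pos: [0.4922, -0.2599, 0.0637]
orientation: [2.164, 2.278, 0.0]
force: [0.1, 0.3, -0.1]
opening: 0.0003
t: 4.9
tool_pos: [0.4923, -0.2599, 0.0628]
orientation: [2.163, 2.277, 0.0]
force: [0.2, -0.1, 1.8]
opening: 0.0005
```

```bash
python3 -m inch '[[[0,0,0.05,0,0,0,1],[0,0,0,0,0,0,1],[0,0,0,0,0,0,1]]]';  python3 -m inch '[[[0,0,0.05,0,0,0,1],[0,0,0,0,0,0,1],[0,0,0,0,0,0,1]]]'
```

```text
t: 5.2
tool_pos: [0.4923, -0.26, 0.0628]
orientation: [2.163, 2.277, 0.0]
force: [-2.1, 1.5, 6.0]
opening: 0.0004
t: 5.5
tool_pos: [0.4923, -0.26, 0.0628]
orientation: [2.163, 2.278, -0.0]
force: [-4.1, 2.5, 9.6]
opening: 0.0003
```

```bash
python3 -m inch '[[[0.3,0,0,0,0,0,1],[0.5,0,0,0,0,0,1],[0.5,0,0,0,0,0,1],[0.5,0,0,0,0,0,1],[0.2,0,0,0,0,0,1]]]'; python3 - <<'E'
from h import *
snap("top","top1",(270,130,400,240),5)
E
```

```text
t: 6.0
tool_pos: [0.492, -0.2406, 0.0628]
orientation: [2.161, 2.276, -0.0]
force: [-0.2, -4.0, 6.2]
opening: 0.0009
```

View pics/top1.png

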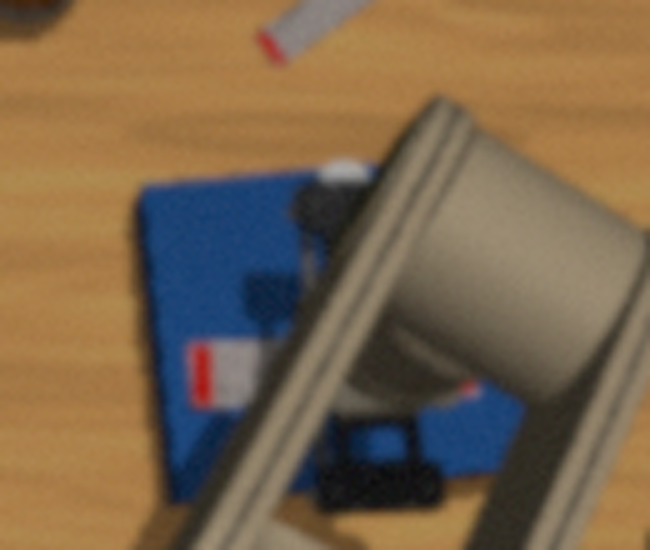

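```bash
cat >> h.py <<'E'
def redend(c,box=(270,185,345,225),z=.0625):
    h=cv2.cvtColor(c["image"],cv2.COLOR_BGR2HSV).astype(int);x0,y0,x1,y1=box
    m=(((h[...,0]<8)|(h[...,0]>172))&(h[...,1]>120)&(h[...,2]>70))[y0:y1,x0:x1]
    v,u=np.nonzero(m);return len(u),pix2w(c,[[u.mean()+x0,v.mean()+y0]],z)[0].round(4)
E
python3 - <<'E'
from h import *
print(redend(load("top0")),redend(load("top1")))
E
python3 -m inch '[[[0,0,0.05,0,0,0,1],[0,0,0,0,0,0,1],[0,0,0,0,0,0,1]]]';python3 -m inch '[[[0.1,0,0,0,0,0,1],[0.15,0,0,0,0,0,1],[0.2,0,0,0,0,0,1],[0.2,0,0,0,0,0,1],[0.2,0,0,0,0,0,1]]]'; python3 - <<'E'
from h import *
c=snap("top","top2");print(redend(c)); print(robot.read_state()["force"])
E
```

```text
(35, array([ 0.4882, -0.1641,  0.0625])) (35, array([ 0.4882, -0.1641,  0.0625]))
t: 6.35
tool_pos: [0.492, -0.2404, 0.0628]
orientation: [2.162, 2.276, 0.0]
force: [-1.9, -0.8, 10.1]
opening: 0.0003
t: 6.85
tool_pos: [0.4919, -0.2329, 0.0628]
orientation: [2.161, 2.274, -0.0]
force: [0.6, -6.1, 6.7]
opening: 0.0001
(42, array([ 0.4893, -0.1565,  0.0625]))
[ 0.59569113 -4.60129736  7.46634155]
```

```bash
python3 -m inch '[[[0.1,0,0.03,0,0,0,1],[0.2,0,0,0,0,0,1],[0.25,0,0,0,0,0,1],[0.25,0,0,0,0,0,1],[0.25,0,0,0,0,0,1]]]';python3 -m inch '[[[0.25,0,0,0,0,0,1],[0.25,0,0,0,0,0,1],[0.25,0,0,0,0,0,1],[0.25,0,0,0,0,0,1],[0.25,0,0,0,0,0,1]]]'; python3 - <<'E'
from h import *
c=snap("top","top3");print(redend(c)); print(robot.read_state()["force"])
E
```

```text
t: 7.4
tool_pos: [0.4917, -0.2227, 0.0628]
orientation: [2.16, 2.274, -0.0]
force: [0.5, -6.4, 8.9]
opening: 0.0007
t: 7.9
tool_pos: [0.491, -0.2102, 0.0628]
orientation: [2.16, 2.274, -0.0]
force: [1.0, -7.5, 8.6]
opening: 0.0001
(47, array([ 0.4863, -0.1335,  0.0625]))
[ 0.52769942 -5.09968126  9.23408673]
```

Dragging without slip. 45 mm more.

```bash
for i in 1; do python3 -m inch '[[[0.3,0,0,0,0,0,1],[0.3,0,0,0,0,0,1],[0.3,0,0,0,0,0,1],[0.3,0,0,0,0,0,1],[0.3,0,0,0,0,0,1]]]'; done; python3 -m inch '[[[0.3,0,0,0,0,0,1],[0.3,0,0,0,0,0,1],[0.3,0,0,0,0,0,1],[0.3,0,0,0,0,0,1],[0.3,0,0,0,0,0,1]]]'; python3 - <<'E'
from h import *
c=snap("top","top4");print(redend(c)); print(robot.read_state()["force"])
E
```

```text
t: 8.45
tool_pos: [0.4904, -0.1951, 0.0628]
orientation: [2.16, 2.274, -0.0]
force: [0.7, -7.1, 8.8]
opening: 0.0002
t: 8.95
tool_pos: [0.4896, -0.1802, 0.0627]
orientation: [2.16, 2.274, -0.0]
force: [1.0, -6.1, 7.9]
opening: 0.0003
(23, array([ 0.4983, -0.1324,  0.0625]))
[ 0.54793489 -5.34668443  8.60768184]
```

```bash
python3 -m inch '[[[0.3,0,0,0,0,0,1],[0.3,0,0,0,0,0,1],[0.3,0,0,0,0,0,1],[0.3,0,0,0,0,0,1],[0.2,0,0,0,0,0,1]]]'; python3 - <<'E'
from h import *
a=snap("top","top5")["image"][120:240,240:400]; b=snap("side","side5")["image"][190:310,190:350]
cv2.imwrite("pics/c5.png",cv2.resize(np.hstack([a,b]),None,fx=2.5,fy=2.5,interpolation=cv2.INTER_CUBIC))
E
```

```text
t: 9.5
tool_pos: [0.489, -0.1661, 0.0628]
orientation: [2.16, 2.274, 0.0]
force: [1.0, -7.4, 7.9]
opening: 0.0004
```

View pics/c5.png

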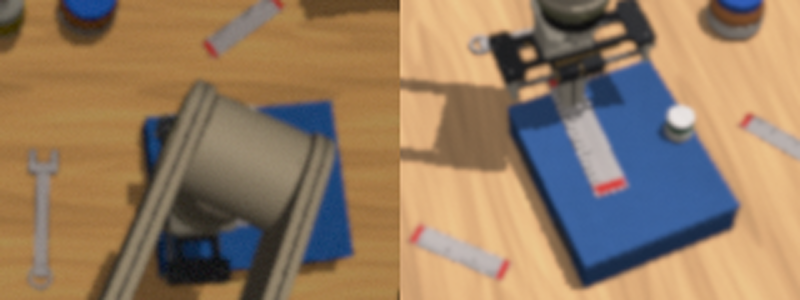

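```bash
python3 -m inch '[[[0,0,-0.3,0,0,0,1],[0,0,-2,0,0,0,1],[0,0,-4,0,0,0,1],[0,0,-4,0,0,0,1],[0,0,-1,0,0,0,1]]]'; python3 -m inch '[[[4,0,0,0,0,0,0],[4,0,0,0,0,0,0],[4,0,0,0,0,0,0],[4,0,0,0,0,0,0],[4,0,0,0,0,0,0]]]';  python3 -m inch '[[[4,0,0,0,0,0,0],[4,0,0,0,0,0,0],[0,0,0,0,0,0,0]]]'; python3 - <<'E'
from h import *
a=snap("top","top6")["image"][110:250,110:400]; c=load("top6")
print("side far end",redend(load("side5"),(255,250,295,280)))
print("near",redend(c,(270,180,318,225)),"far",redend(c,(318,180,360,225)))
cv2.imwrite("pics/c6.png",cv2.resize(a,None,fx=2.75,fy=2.75,interpolation=cv2.INTER_CUBIC))
E
```

```text
t: 10.1
tool_pos: [0.4892, -0.1648, 0.1785]
orientation: [2.16, 2.274, 0.004]
force: [1.4, -0.8, -0.3]
opening: 0.0003
t: 10.6
tool_pos: [0.4757, 0.0371, 0.1726]
orientation: [-2.163, -2.276, 0.002]
force: [0.3, 0.3, 0.3]
opening: 0.0358
t: 10.9
tool_pos: [0.4712, 0.1194, 0.1726]
orientation: [-2.156, -2.281, 0.001]
force: [0.1, -0.7, -0.4]
opening: 0.046
side far end (27, array([ 0.4954, -0.2967,  0.0625]))
near (47, array([ 0.4859, -0.133 ,  0.0625])) far (39, array([ 0.4958, -0.2979,  0.0625]))
```

View pics/c6.png

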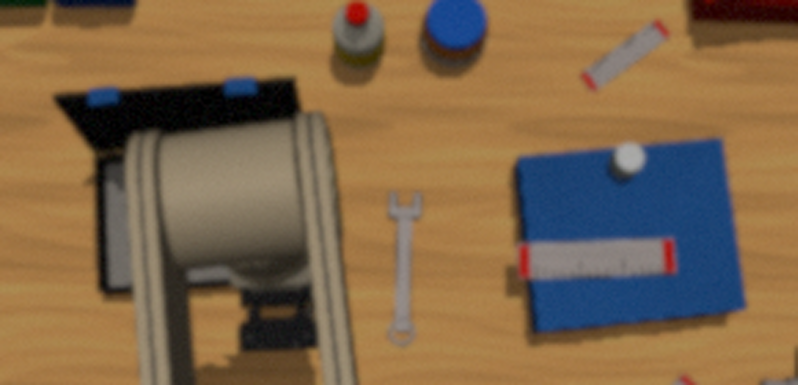

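```bash
python3 -m inch '[[[-4.3,0,0,0,0,0,1],[-4.3,0,0,0,0,0,1],[-4.3,0,0,0,0,0,1],[-4.3,0,0,0,0,0,1],[-4.3,0,0,0,0,0,1]]]'; python3 -m inch '[[[-4.3,0,0,0,0,0,1],[-4.3,0,0,0,0,0,1],[-4.3,0.25,3,0,0,0,1],[0,0,3,0,0,0,1],[0,0,3,0,0,0,1]]]';  python3 -m inch '[[[0,0,0.5,0,0,0,1],[0,0,0.5,0,0,0,1],[0,0,0,0,0,0,1],[0,0,0,0,0,0,1]]]'
```

```text
t: 11.45
tool_pos: [0.4828, -0.1023, 0.1731]
orientation: [-2.164, -2.276, 0.001]
force: [0.1, -0.2, 0.6]
opening: 0.011
t: 11.95
tool_pos: [0.4913, -0.2288, 0.0835]
orientation: [-2.168, -2.273, 0.001]
force: [0.0, 0.7, -0.3]
opening: 0.0004
t: 12.35
tool_pos: [0.4937, -0.2267, 0.077]
orientation: [2.162, 2.276, 0.001]
force: [0.2, -0.6, 0.4]
opening: 0.0007
```

```bash
python3 -m inch '[[[0,-0.1,0.4,0,0,0,1],[0,0,0.4,0,0,0,1],[0,0,0.3,0,0,0,1],[0,0,0,0,0,0,1],[0,0,0,0,0,0,1]]]'; python3 -m inch '[[[0,0,0.2,0,0,0,1],[0,0,0,0,0,0,1],[0,0,0,0,0,0,1]]]'; python3 -m inch '[[[0,0,0.1,0,0,0,1],[0,0,0,0,0,0,1],[0,0,0,0,0,0,1]]]'
```

```text
t: 12.85
tool_pos: [0.4916, -0.2262, 0.0641]
orientation: [-2.163, -2.278, 0.0]
force: [1.1, -0.9, -0.9]
opening: 0.0006
t: 13.15
tool_pos: [0.4921, -0.2265, 0.0628]
orientation: [2.163, 2.277, 0.0]
force: [-0.9, 1.1, 5.8]
opening: 0.0003
t: 13.45
tool_pos: [0.4921, -0.2265, 0.0627]
orientation: [2.163, 2.277, 0.0]
force: [-5.0, 3.8, 14.0]
opening: 0.0009
```

```bash
python3 -m inch '[[[0.1,0,0.04,0,0,0,1],[0.15,0,0,0,0,0,1],[0.2,0,0,0,0,0,1],[0.2,0,0,0,0,0,1],[0.2,0,0,0,0,0,1]]]'; python3 -m inch '[[[0.2,0,0,0,0,0,1],[0.2,0,0,0,0,0,1],[0.2,0,0,0,0,0,1],[0.2,0,0,0,0,0,1],[0.2,0,0,0,0,0,1]]]'; python3 - <<'E'
from h import *
c=snap("side","s7");print(redend(c,(255,240,295,280))); print(robot.read_state()["force"])
E
```

```text
t: 13.95
tool_pos: [0.4929, -0.22, 0.0628]
orientation: [2.16, 2.273, -0.001]
force: [0.8, -6.1, 8.5]
opening: 0.0004
t: 14.45
tool_pos: [0.4925, -0.21, 0.0628]
orientation: [2.16, 2.273, -0.001]
force: [0.1, -5.8, 7.1]
opening: 0.0004
(27, array([ 0.4963, -0.2804,  0.0625]))
[ 0.58022075 -4.96622517  7.02841952]
```

```bash
python3 -m inch '[[[0.1,0,0.06,0,0,0,1],[0.2,0,0,0,0,0,1],[0.2,0,0,0,0,0,1],[0.2,0,0,0,0,0,1],[0.2,0,0,0,0,0,1]]]'; python3 - <<'E'
from h import *
c=snap("side","s8");print(redend(c,(255,235,295,280))); print(robot.read_state()["force"])
E
python3 -m inch '[[[0.2,0,0.02,0,0,0,1],[0.2,0,0,0,0,0,1],[0.2,0,0,0,0,0,1],[0.2,0,0,0,0,0,1],[0.2,0,0,0,0,0,1]]]'; python3 - <<'E'
from h import *
c=snap("side","s9");print(redend(c,(255,235,295,280))); print(robot.read_state()["force"])
E
```

```text
t: 15.0
tool_pos: [0.4925, -0.2016, 0.0628]
orientation: [2.159, 2.272, -0.001]
force: [0.1, -8.0, 9.7]
opening: 0.0004
(30, array([ 0.4963, -0.2722,  0.0625]))
[ 0.88249885 -6.55728108  9.42625549]
t: 15.55
tool_pos: [0.4923, -0.1917, 0.0628]
orientation: [2.159, 2.272, -0.0]
force: [-0.1, -8.0, 9.5]
opening: 0.0005
(30, array([ 0.4976, -0.2716,  0.0625]))
[ 0.36002349 -7.34919148 10.27771562]
```

```bash
python3 -m inch '[[[0,0,-0.3,0,0,0,1],[0,0,-2,0,0,0,1],[-3.4,0,-1,0,0,0,1],[-3.4,0,0,0,0,0,1],[-3.5,0,0,0,0,0,1]]]'; python3 -m inch '[[[0,0,0,0,0,0,1],[0,0,1,0,0,0,1],[0,0,1,0,0,0,1],[0,0,0,0,0,0,1],[0,0,0,0,0,0,1]]]'; python3 - <<'E'
from h import *
c=snap("top","t10"); print("near",redend(c,(255,180,318,225)),"far",redend(c,(318,180,360,225)));c=snap("side","s10");print(redend(c,(255,225,295,280)))
im=c["image"][190:310,180:350]
cv2.imwrite("pics/c10.png",cv2.resize(im,None,fx=4,fy=4,interpolation=cv2.INTER_CUBIC))
E
```

```text
t: 16.1
tool_pos: [0.4953, -0.2924, 0.0932]
orientation: [2.162, 2.279, 0.001]
force: [-0.1, -0.8, -0.1]
opening: 0.0007
t: 16.6
tool_pos: [0.4946, -0.2903, 0.072]
orientation: [-2.161, -2.277, 0.0]
force: [-0.5, 0.6, 0.2]
opening: 0.0003
near (47, array([ 0.4882, -0.1075,  0.0625])) far (8, array([ 0.5072, -0.2735,  0.0625]))
(0, array([nan, nan, nan]))h.py:22: RuntimeWarning: Mean of empty slice.
  v,u=np.nonzero(m);return len(u),pix2w(c,[[u.mean()+x0,v.mean()+y0]],z)[0].round(4)
  ret = ret.dtype.type(ret / rcount)
```

View pics/c10.png

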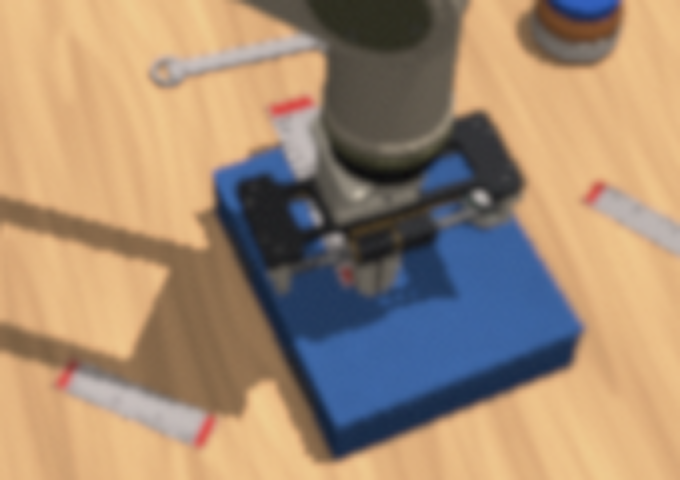

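```bash
python3 -m inch '[[[-0.6,0.25,0,0,0,0,1],[0,0,0.5,0,0,0,1],[0,0,0.4,0,0,0,1],[0,0,0,0,0,0,1],[0,0,0,0,0,0,1]]]'; python3 -m inch '[[[0,0,0.15,0,0,0,1],[0,0,0,0,0,0,1],[0,0,0,0,0,0,1]]]'
```

```text
t: 17.2
tool_pos: [0.4976, -0.2974, 0.0637]
orientation: [-2.163, -2.277, 0.0]
force: [0.5, -0.7, -0.3]
opening: 0.0002
t: 17.5
tool_pos: [0.4979, -0.2976, 0.0626]
orientation: [2.164, 2.278, 0.0]
force: [-0.2, 0.3, 0.3]
opening: 0.0009
```

```bash
python3 -m inch '[[[0,0,0.12,0,0,0,1],[0,0,0,0,0,0,1],[0.3,0,0,0,0,0,1],[0.3,0,0,0,0,0,1],[0.3,0,0,0,0,0,1]]]'; python3 -m inch '[[[0.3,0,0,0,0,0,1],[0.3,0,0,0,0,0,1],[0.3,0,0,0,0,0,1],[0.3,0,0,0,0,0,1],[0.3,0,0,0,0,0,1]]]'; python3 -m inch '[[[0.2,0,0,0,0,0,1],[0.2,0,0,0,0,0,1],[0,0,0,0,0,0,1]]]';python3 - <<'E'
from h import *
c=snap("top","t11"); print("near",redend(c,(255,180,318,225)))
E
```

```text
t: 18.0
tool_pos: [0.4975, -0.2883, 0.0614]
orientation: [2.164, 2.278, -0.0]
force: [0.9, -0.7, -0.1]
opening: 0.0005
t: 18.5
tool_pos: [0.4967, -0.2734, 0.0614]
orientation: [2.164, 2.278, -0.0]
force: [1.3, -0.4, -0.2]
opening: 0.0007
t: 18.8
tool_pos: [0.4965, -0.2693, 0.0614]
orientation: [-2.163, -2.278, -0.0]
force: [-0.3, 1.1, -0.1]
opening: 0.0005
near (50, array([ 0.4848, -0.0882,  0.0625]))
```

```bash
python3 -m inch '[[[-0.3,0,0,0,0,0,1],[0,0,-3.5,0,0,0,0.4],[0,0,-3.5,0,0,0,-0.5],[4,0,-2,0,0,0,-0.5],[4,0,0,0,0,0,-0.5]]]' 30; python3 -m inch '[[[4,0,0,0,0,0,-0.5],[3.8,0,0,0,0,0,-0.5],[0,0,0,0,0,0,-0.5],[0,0,0,0,0,0,-0.5]]]';python3 - <<'E'
from h import *
c=snap("top","t12"); print("near",redend(c,(255,180,318,225)),"far",redend(c,(318,180,360,225)));c=snap("side","s12");print(redend(c,(255,225,295,280)))
E
```

```text
t: 19.35
tool_pos: [0.4947, -0.194, 0.1557]
orientation: [2.162, 2.27, 0.003]
force: [0.9, 0.2, 0.6]
opening: 0.0279
t: 19.75
tool_pos: [0.4887, -0.1146, 0.1516]
orientation: [2.161, 2.279, -0.0]
force: [-0.2, -0.0, 0.7]
opening: 0.06
near (14, array([ 0.4772, -0.0915,  0.0625])) far (0, array([nan, nan, nan]))
(30, array([ 0.4943, -0.2519,  0.0625]))h.py:22: RuntimeWarning: Mean of empty slice.
  v,u=np.nonzero(m);return len(u),pix2w(c,[[u.mean()+x0,v.mean()+y0]],z)[0].round(4)
  ret = ret.dtype.type(ret / rcount)
```

```bash
python3 -m inch '[[[0,-0.25,3,0,0,0,-0.6],[0,0,2,0,0,0,-0.6],[0,0,0,0,0,0,-0.6],[0,0,1,0,0,0,-0.6],[0,0,0,0,0,0,-0.6]]]'; python3 -m inch '[[[0,0,1.5,0,0,0,-0.6],[0,0,1.5,0,0,0,-0.6],[0,0,1.5,0,0,0,-0.6],[0,0,0,0,0,0,-0.6],[0,0,0,0,0,0,-0.6]]]'
```

```text
t: 20.35
tool_pos: [0.486, -0.1155, 0.091]
orientation: [-2.165, -2.276, 0.0]
force: [-0.9, -0.4, -0.4]
opening: 0.0746
t: 20.85
tool_pos: [0.486, -0.1149, 0.0463]
orientation: [-2.163, -2.278, 0.0]
force: [0.2, 0.1, 0.6]
opening: 0.0742
```

Good clearance. Down 4 mm more, then close at 50 N.

```bash
python3 -m inch '[[[0,0,0.4,0,0,0,-0.6],[0,0,0,0,0,0,-0.3],[0,0,0,0,0,0,0],[0,0,0,0,0,0,0],[0,0,0,0,0,0,1]]]' 50; python3 -m inch '[[[0,0,0,0,0,0,1],[0,0,0,0,0,0,1],[0,0,0,0,0,0,1],[0,0,0,0,0,0,1],[0,0,0,0,0,0,1]]]'; python3 - <<'E'
from h import *
c=snap("side","s13");print(redend(c,(255,225,295,280)))
E
```

```text
t: 21.35
tool_pos: [0.4862, -0.115, 0.0427]
orientation: [2.163, 2.277, 0.0]
force: [1.1, 0.0, 0.2]
opening: 0.0468
t: 21.85
tool_pos: [0.4862, -0.115, 0.0425]
orientation: [2.163, 2.277, 0.0]
force: [-0.0, 0.7, 1.9]
opening: 0.0379
(29, array([ 0.4958, -0.2523,  0.0625]))
```

```bash
python3 -m inch '[[[0,0,-0.3,0,0,0,1],[0,0,-0.5,0,0,0,1],[0,0,-0.7,0,0,0,1],[0,0,-0.7,0,0,0,1],[0,0,0,0,0,0,1]]]'; python3 - <<'E'
from h import *
c=snap("side","s14",(170,180,340,310),4)
E
```

```text
t: 22.4
tool_pos: [0.487, -0.1153, 0.066]
orientation: [2.162, 2.276, 0.002]
force: [-0.1, 0.2, -1.3]
opening: 0.038
```

View pics/s14.png

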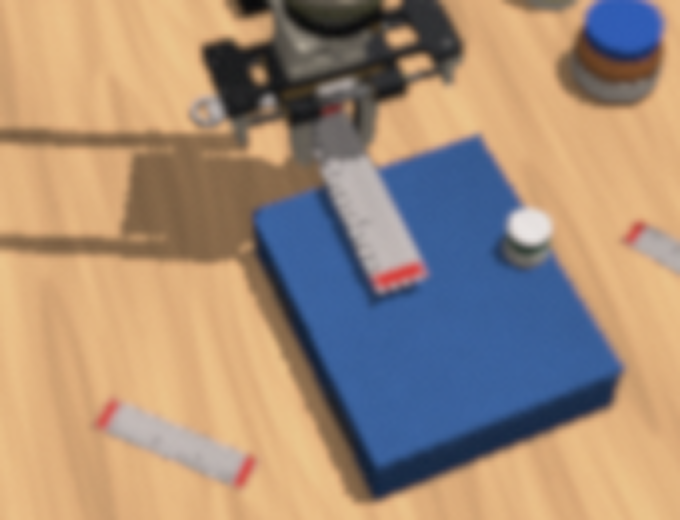

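```bash
python3 -m inch '[[[0,0,-2,0,0,0,1],[0,0,-2,0,0,0,1],[0,0,-2,0,0,0,1],[0,0,-2,0,0,0,1],[0,0,-1,0,0,0,1]]]'; python3 - <<'E'
from h import *
from scipy.optimize import least_squares
c=load("top0");s=load("side0")
t=np.array([(218,249),(331,246),(337,318),(222,325)])/1.5
sd=np.array([(317,208),(370,191),(405,256),(348,271)])/1.5
# t order: +x+y,+x-y,-x-y,-x+y ; side: -x+y,+x+y,+x-y,-x-y
L=np.array([(.08,.125),(.08,-.125),(-.08,-.125),(-.08,.125)])
lt=np.array([(196,217),(326,208)])/1.5; ls=np.array([(379,143),(418,243)])/1.5
def model(p):
    x,y,a,th=p;R=np.array([[np.cos(a),-np.sin(a)],[np.sin(a),np.cos(a)]])
    W=np.c_[L@R.T+[x,y],np.full(4,.04)]
    ex=.08-.16*np.cos(th)+.008*np.sin(th)*0; ez=.04+.16*np.sin(th)
    E=np.c_[np.array([(ex,.125),(ex,-.125)])@R.T+[x,y],[ez]*2]
    return W,E
def f(p,full=True):
    W,E=model(p)
    return np.concatenate([(w2pix(c,W)-t).ravel(),(w2pix(s,W[[3,0,1,2]])-sd).ravel(),(w2pix(c,E)-lt).ravel(),(w2pix(s,E)-ls).ravel()])
r=least_squares(f,[.535,.22,.08,1.7],loss="soft_l1",f_scale=1);print(r.x.round(4));print(r.fun.reshape(-1,2).round(1).tolist())
E
```

```text
t: 22.95
tool_pos: [0.4868, -0.1152, 0.1562]
orientation: [2.162, 2.276, 0.001]
force: [1.0, -0.4, -1.7]
opening: 0.0379
[0.5356 0.2238 0.0734 1.7448]
[[0.3, 0.7], [3.1, -2.2], [1.7, 0.0], [-1.4, 0.1], [-2.5, -2.9], [0.0, -0.9], [0.8, -3.2], [-2.5, -1.8], [0.4, 0.6], [2.2, 0.9], [0.7, -2.7], [1.4, -29.2]]
```

```bash
cat > ov.py <<'E'
from h import *
x,y,a,th=.5356,.221,.0734,1.745
R=np.array([[np.cos(a),-np.sin(a)],[np.sin(a),np.cos(a)]])
def W(P,z): return np.c_[np.array(P)@R.T+[x,y],np.full(len(P),z)]
def rect(hx,hy): return [(hx,hy),(hx,-hy),(-hx,-hy),(-hx,hy)]
ex,ez=.08-.16*np.cos(th),.04+.16*np.sin(th)
out=[]
for f,(x0,y0,x1,y1) in(("top0",(120,125,245,230)),("side0",(195,85,290,190))):
    c=load(f);k=4 if f=="side0" else 3.2
    im=cv2.resize(c["image"][y0:y1,x0:x1],None,fx=k,fy=k,interpolation=cv2.INTER_CUBIC)
    lid=np.vstack([W([(.08,.125),(.08,-.125)],.04),W([(ex,-.125),(ex,.125)],ez)])
    for P,col in((W(rect(.08,.125),.04),(0,255,0)),(W(rect(.075,.12),.005),(0,0,255)),(lid,(255,255,0))):
        u=((w2pix(c,P)-[x0,y0]+.5)*k).astype(np.int32);cv2.polylines(im,[u],True,col,1)
    out.append(im)
h=max(i.shape[0] for i in out);out=[cv2.copyMakeBorder(i,0,h-i.shape[0],0,0,0) for i in out]
cv2.imwrite("pics/ov.png",np.hstack(out))
E
python3 ov.py
```

```text
(no output)
```

View pics/ov.png

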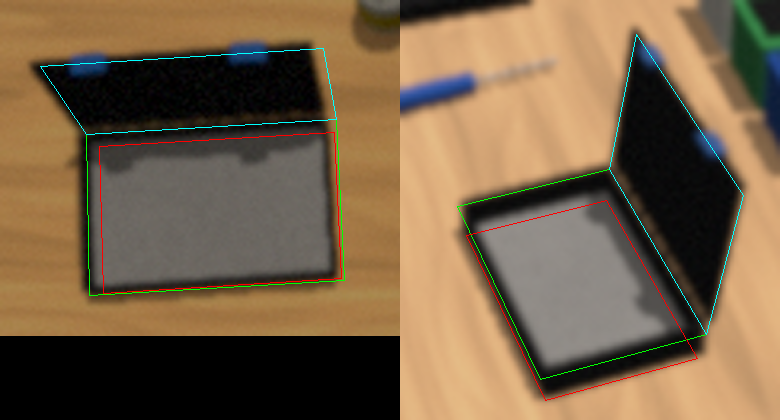

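```bash
python3 -m inch '[[[1,0.1,0,0,0,0,1],[2,0.2,0,0,0,0,1],[3,0.3,0,0,0,0,1],[3,0.3,0,0,0,0,1],[3,0.3,0,0,0,0,1]]]'; python3 -m inch '[[[3,0.3,0,0,0,0,1],[3,0.3,0,0,0,0,1],[3,0.3,0,0,0,0,1],[3,0.3,0,0,0,0,1],[3,0.3,0,0,0,0,1]]]'; python3 -m inch '[[[3,0.3,0,0,0,0,1],[3,0.3,0,0,0,0,1],[3,0.3,0,0,0,0,1],[2.5,0.27,0,0,0,0,1],[1.2,0.1,0,0,0,0,1]]]';python3 -m inch '[[[0,0,2,0,0,0,1],[0,0,2,0,0,0,1],[0,0,2,0,0,0,1],[0,0,1,0,0,0,1],[0,0,0,0,0,0,1]]]'; python3 - <<'E'
from h import *
a=snap("top","t15")["image"][110:240,110:270]; b=snap("side","s15")["image"][60:190,190:350]
cv2.imwrite("pics/c15.png",cv2.resize(np.hstack([a,b]),None,fx=2.5,fy=2.5,interpolation=cv2.INTER_CUBIC))
E
```

```text
t: 23.45
tool_pos: [0.4908, 0.0073, 0.1527]
orientation: [-2.163, -2.276, 0.002]
force: [1.3, -0.1, -1.1]
opening: 0.0378
t: 23.95
tool_pos: [0.4979, 0.1578, 0.1526]
orientation: [-2.162, -2.277, 0.003]
force: [0.8, 0.8, -1.5]
opening: 0.0382
t: 24.45
tool_pos: [0.5039, 0.2857, 0.1526]
orientation: [-2.161, -2.279, 0.003]
force: [-0.1, 0.5, -1.9]
opening: 0.038
t: 24.95
tool_pos: [0.5035, 0.2826, 0.0818]
orientation: [-2.163, -2.276, 0.007]
force: [-0.0, -0.1, -1.1]
opening: 0.038
```

View pics/c15.png

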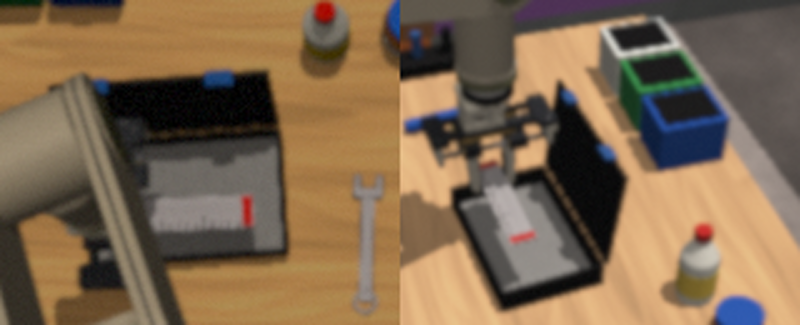

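```bash
python3 -m inch '[[[0,0,1,0,3,0,1],[0,0,1,0,4,0,1],[0,0,1,0,0,0,1],[0,0,0,0,0,0,1],[0,0,0,0,0,0,1]]]'; python3 - <<'E'
from h import *
from scipy.optimize import least_squares
a=snap("top","t16");b=snap("side","s16")
def cen(c,box):
    h=cv2.cvtColor(c["image"],cv2.COLOR_BGR2HSV).astype(int);x0,y0,x1,y1=box
    v,u=np.nonzero((((h[...,0]<8)|(h[...,0]>172))&(h[...,1]>110)&(h[...,2]>60))[y0:y1,x0:x1]);return len(u),np.array([u.mean()+x0,v.mean()+y0])
n,p=cen(a,(190,170,220,215));m,q=cen(b,(222,145,255,165))
r=least_squares(lambda X:np.r_[w2pix(a,X)[0]-p,w2pix(b,X)[0]-q],[.51,.15,.05]);print(n,p,m,q,"far red",r.x.round(4),r.fun.round(1))
s=robot.read_state();R=Ro.from_rotvec(s["orientation"]).as_matrix();print("in tool frame",(R.T@(r.x-s["tool_pos"])).round(4), s["tool_pos"])
E
```

```text
t: 25.55
tool_pos: [0.5055, 0.2856, 0.055]
orientation: [-2.101, -2.213, -0.128]
force: [-0.6, 0.5, -1.9]
opening: 0.0383
44 [209.47727273 195.25      ] 18 [239.22222222 163.        ] far red [0.5154 0.1456 0.0554] [ 0.  -0.2 -0.2  0. ]
in tool frame [-0.1397  0.0023 -0.0171] [0.50577134 0.28599681 0.05540597]
```

```bash
python3 -m inch '[[[0,0,1.5,0,0,0,1],[0,0,1.5,0,0,0,1],[0,0,0.8,0,0,0,1],[0,0,0,0,0,0,1],[0,0,0,0,0,0,1]]]'; python3 -m inch '[[[0,0,0.3,0,0,0,1],[0,0,0.2,0,0,0,1],[0,0,0.2,0,0,0,1],[0,0,0,0,0,0,1],[0,0,0,0,0,0,1]]]'
```

```text
t: 26.15
tool_pos: [0.5045, 0.2898, 0.016]
orientation: [-2.1, -2.211, -0.127]
force: [0.4, 0.8, -0.7]
opening: 0.0382
t: 26.65
tool_pos: [0.505, 0.2908, 0.0098]
orientation: [-2.101, -2.212, -0.129]
force: [0.3, 0.0, -1.1]
opening: 0.0381
```

```bash
python3 -m inch '[[[0,0,0.2,0,0,0,1],[0,0,0,0,0,0,1],[0,0,0,0,0,0,1]]]'; python3 -m inch '[[[0,0,0.1,0,0,0,1],[0,0,0,0,0,0,1],[0,0,0,0,0,0,1]]]';  python3 -m inch '[[[0,0,0.1,0,0,0,1],[0,0,0,0,0,0,1],[0,0,0,0,0,0,1]]]'
```

```text
t: 26.95
tool_pos: [0.5049, 0.291, 0.0078]
orientation: [-2.101, -2.212, -0.128]
force: [0.2, 0.3, -1.3]
opening: 0.038
t: 27.25
tool_pos: [0.5049, 0.2912, 0.0068]
orientation: [-2.101, -2.212, -0.128]
force: [0.4, -0.3, -0.4]
opening: 0.0381
t: 27.55
tool_pos: [0.5051, 0.2913, 0.0061]
orientation: [-2.101, -2.212, -0.129]
force: [-1.1, -1.3, 3.7]
opening: 0.0384
```

```bash
python3 -m inch '[[[0,0,-0.1,0,0,0,0.1],[0,0,0,0,0,0,0],[0,0,0,0,0,0,-0.05],[0,0,0,0,0,0,-0.05],[0,0,0,0,0,0,-0.05]]]';  python3 - <<'E'
from h import *
s=robot.read_state();print(s["opening"],s["force"])
a=snap("top","t17")["image"][110:240,110:270]; b=snap("side","s17")["image"][60:190,190:350]
cv2.imwrite("pics/c17.png",cv2.resize(np.hstack([a,b]),None,fx=2.5,fy=2.5,interpolation=cv2.INTER_CUBIC))
E
```

```text
t: 28.05
tool_pos: [0.5049, 0.2912, 0.0067]
orientation: [-2.101, -2.212, -0.128]
force: [-0.1, 0.3, -0.7]
opening: 0.0487
0.04865201452048886 [-0.14346339  0.28884266 -0.68013945]
```

View pics/c17.png

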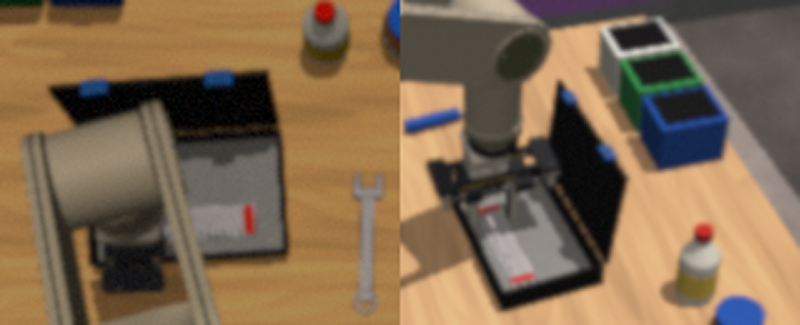

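```bash
python3 -m inch '[[[0,0,-0.5,0,0,0,-0.05],[0,0,-1,0,0,0,-0.05],[0,0,-2,0,0,0,-0.05],[0,0,-3,0,0,0,-0.05],[0,0,-3,0,0,0,-0.05]]]'; python3 -m inch '[[[0,0,-3,0,-3.5,0,1],[0,0,-3,0,-3.5,0,1],[0,0,-4,0,0,0,1],[0,0,-4,0,0,0,1],[0,0,-2,0,0,0,1]]]'; python3 - <<'E'
from h import *
a=snap("top","t18");b=snap("side","s18")
print("far top",redend(a,(195,160,225,215),.0075),"far side",redend(b,(222,145,258,180),.0075),"near side",redend(b,(212,125,240,146),.0075))
cv2.imwrite("pics/c18.png",cv2.resize(np.hstack([a["image"][110:240,110:270],b["image"][60:190,190:350]]),None,fx=2.5,fy=2.5,interpolation=cv2.INTER_CUBIC))
E
```

```text
t: 28.65
tool_pos: [0.5053, 0.2793, 0.1026]
orientation: [-2.101, -2.212, -0.128]
force: [1.4, -0.6, 0.3]
opening: 0.0486
t: 29.15
tool_pos: [0.507, 0.2748, 0.2666]
orientation: [2.162, 2.276, 0.009]
force: [0.6, -0.8, 0.3]
opening: 0.0135
far top (38, array([0.5142, 0.1512, 0.0075])) far side (13, array([0.5146, 0.1527, 0.0075])) near side (9, array([0.503 , 0.3174, 0.0075]))
```

View pics/c18.png

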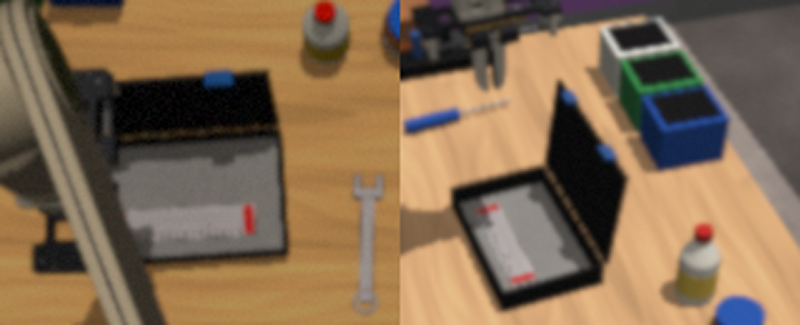

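```bash
python3 -m inch '[[[-2,3,0,0,0,0,1],[-2.5,4,0,0,0,0,1],[0,4,0,0,0,0,1],[0,4,0,0,0,0,1],[0,3,0,0,0,0,1]]]'; python3 -m inch '[[[0,0,0,0,0,0,1],[0,0,0,0,0,0,1]]]'
```

```text
t: 29.75
tool_pos: [0.6892, 0.2375, 0.2588]
orientation: [-2.164, -2.276, 0.003]
force: [0.9, 0.1, 1.2]
opening: 0.0003
t: 29.95
tool_pos: [0.6873, 0.238, 0.2584]
orientation: [-2.163, -2.276, 0.005]
force: [-0.7, 0.2, 1.4]
opening: 0.0004
```

```bash
python3 -m inch '[[[0,0,3,0,0,0,1],[0,0,3,0,0,0,1],[0,0,3,0,0,0,1],[0,0,0.4,0,0,0,1],[0,0,0,0,0,0,1]]]'; python3 - <<'E'
import numpy as np
th=np.r_[1.745,np.arange(1.6,-.01,-.1)]
s,c=np.sin(th),np.cos(th)
x=.08-.13*c+(.008+.0175*s)*s; z=.04+.13*s+(.008+.0175*s)*c
print("start",x[0],z[0])
for t,a,b in zip(th[1:],np.diff(x)*100,-np.diff(z)*100): print(round(t,1),a.round(2),b.round(2))
print(x[-1],z[-1])
E
```

```text
t: 30.45
tool_pos: [0.6864, 0.2385, 0.1666]
orientation: [-2.162, -2.277, 0.003]
force: [-0.3, 0.9, 1.0]
opening: 0.0005
start 0.12738530771208215 0.1636585810450302
1.6 -1.81 -0.55
1.5 -1.31 -0.23
1.4 -1.34 -0.09
1.3 -1.36 0.05
1.2 -1.36 0.19
1.1 -1.35 0.34
1.0 -1.32 0.49
0.9 -1.27 0.63
0.8 -1.2 0.78
0.7 -1.12 0.91
0.6 -1.02 1.03
0.5 -0.9 1.15
0.4 -0.77 1.24
0.3 -0.63 1.33
0.2 -0.48 1.39
0.1 -0.32 1.44
-0.0 -0.16 1.47
-0.05000000000000002 0.04799999999999981
```

```bash
python3 -m inch '[[[0,-1.3,0,0,0,0,1],[0,-1.25,0,0,0,0,1],[0,-0.9,-0.2,0,0,0,1],[0,-0.9,-0.2,0,0,0,1],[0,-1.3,-0.2,0,0,0,1]]]'; python3 -m inch '[[[0,-1.34,0,0,0,0,1],[0,-1.36,0.05,0,0,0,1],[0,-1.36,0.19,0,0,0,1],[0,-1.35,0.34,0,0,0,1],[0,-1.32,0.49,0,0,0,1]]]'
```

```text
t: 30.95
tool_pos: [0.6318, 0.2356, 0.1746]
orientation: [2.163, 2.277, 0.003]
force: [1.0, 0.4, -1.3]
opening: 0.0003
t: 31.45
tool_pos: [0.5644, 0.2323, 0.1639]
orientation: [2.163, 2.277, 0.004]
force: [1.5, -0.5, -0.2]
opening: 0.0002
```

```bash
python3 -m inch '[[[0,-1.27,0.63,0,0,0,1],[0,-1.2,0.78,0,0,0,1],[0,-1.12,0.91,0,0,0,1],[0,-1.02,1.03,0,0,0,1],[0,-0.9,1.15,0,0,0,1]]]'; python3 - <<'E'
from h import *
b=snap("side","s19",(190,60,350,190),4)
E
```

```text
t: 31.95
tool_pos: [0.5095, 0.2295, 0.1186]
orientation: [2.163, 2.277, 0.004]
force: [-0.0, -0.4, 0.4]
opening: 0.0006
```

View pics/s19.png

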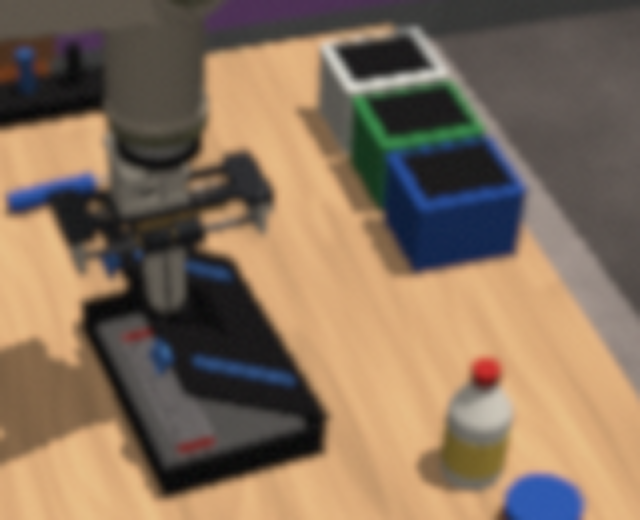

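Lid is following (about half closed), gauge in place below. Continue down.

```bash
python3 -m inch '[[[0,-0.77,1.24,0,0,0,1],[0,-0.63,1.33,0,0,0,1],[0,-0.48,1.39,0,0,0,1],[0,-0.32,1.2,0,0,0,1],[0,0,0.5,0,0,0,1]]]'; python3 -m inch '[[[0,0,0.4,0,0,0,1],[0,0,0.3,0,0,0,1],[0,0,0,0,0,0,1],[0,0,0,0,0,0,1]]]'
```

```text
t: 32.5
tool_pos: [0.4859, 0.2278, 0.0586]
orientation: [-2.163, -2.277, 0.004]
force: [-0.5, -0.6, -0.3]
opening: 0.0003
t: 32.9
tool_pos: [0.4876, 0.2282, 0.0538]
orientation: [2.164, 2.277, 0.001]
force: [0.3, 0.4, 0.1]
opening: 0.0006
```

```bash
python3 -m inch '[[[0,0,0.3,0,0,0,1],[0,0,0.2,0,0,0,1],[0,0,0,0,0,0,1],[0,0,0,0,0,0,1]]]'; python3 -m inch '[[[0,0,0.1,0,0,0,1],[0,0,0,0,0,0,1],[0,0,0,0,0,0,1]]]';  python3 -m inch '[[[0,0,0.1,0,0,0,1],[0,0,0,0,0,0,1],[0,0,0,0,0,0,1]]]'
```

```text
t: 33.3
tool_pos: [0.4876, 0.2282, 0.0488]
orientation: [2.163, 2.277, 0.001]
force: [0.4, -0.4, 2.4]
opening: 0.0005
t: 33.6
tool_pos: [0.4876, 0.2282, 0.0487]
orientation: [2.163, 2.278, 0.001]
force: [-3.6, -1.2, 11.2]
opening: 0.0007
t: 33.9
tool_pos: [0.4877, 0.2283, 0.0486]
orientation: [2.163, 2.278, 0.001]
force: [-7.8, -3.8, 19.2]
opening: 0.0003
```

Firm stop at 48.6 mm (the shut lid's top is 48 mm), so the lid is on the rim. Retreat and look.

```bash
python3 -m inch '[[[0,0,-0.3,0,0,0,1],[0,0,-2,0,0,0,1],[0,0,-4,0,0,0,1],[0,0,-4,0,0,0,1],[0,0,-4,0,0,0,1]]]'; python3 -m inch '[[[-4,0,0,0,0,0,1],[-4,0,0,0,0,0,1],[-4,0,0,0,0,0,1],[-4,0,0,0,0,0,1],[0,0,0,0,0,0,1]]]'; python3 - <<'E'
from h import *
a=snap("top","t20");b=snap("side","s20")
cv2.imwrite("pics/c20.png",cv2.resize(np.hstack([a["image"][90:290,100:300],b["image"][60:260,180:380]]),None,fx=2,fy=2,interpolation=cv2.INTER_CUBIC))
E
```

```text
t: 34.4
tool_pos: [0.4866, 0.2279, 0.1904]
orientation: [-2.163, -2.277, 0.002]
force: [0.4, -0.3, -0.2]
opening: 0.0002
t: 34.9
tool_pos: [0.4954, 0.0643, 0.1892]
orientation: [2.168, 2.272, -0.002]
force: [0.3, 1.0, 0.5]
opening: 0.0003
```

```bash
python3 - <<'E'
from h import *
a=np.deg2rad(3)
def P(x,y,z): return [.534+x*np.cos(a)-y*np.sin(a),.23+x*np.sin(a)+y*np.cos(a),z]
for f in("side0","side5","s20"):
    c=load(f);g=cv2.cvtColor(c["image"],cv2.COLOR_BGR2GRAY)
    poly=w2pix(c,[P(.07,.115,.048),P(.07,-.115,.048),P(-.07,-.115,.048),P(-.07,.115,.048)]).astype(np.int32)
    m=np.zeros_like(g);cv2.fillPoly(m,[poly],1);v=g[m>0];print(f,"median grey",np.median(v),"share bright >90:",(v>90).mean().round(3))
    # upright-lid area, now should be bench
    q=w2pix(c,[P(.105,y,.15) for y in(-.08,0.,.08)]).astype(int);print([c["image"][j,i].tolist() for i,j in q])
d=lambda n,b:cv2.absdiff(load(n+"0")["image"],load({"top":"t20","side":"s20"}[n])["image"])[b[1]:b[3],b[0]:b[2]].mean().round(1)
print("diff spanner(side)",d("side",(215,190,272,215)),"screwdriver",d("side",(190,98,236,114)),"oil+grease",d("side",(298,148,340,208)),"tin",d("side",(293,230,312,248)),"pedal+cassette",d("side",(220,320,340,375)))
E
```

```text
side0 median grey 139.0 share bright >90: 0.703
[[11, 10, 11], [10, 8, 8], [12, 12, 11]]
side5 median grey 81.0 share bright >90: 0.228
[[148, 170, 184], [167, 193, 209], [102, 117, 127]]
s20 median grey 30.0 share bright >90: 0.019
[[125, 174, 222], [50, 48, 47], [106, 146, 186]]
diff spanner(side) 8.7 screwdriver 29.6 oil+grease 2.9 tin 2.8 pedal+cassette 2.9
```

```bash
python3 - <<'E'
from h import *
for f,b in(("side0",(185,95,240,116)),("s18",(185,95,240,116)),("s20",(185,95,240,116)),("top0",(75,190,92,230)),("t20",(75,190,92,230))):
    h=cv2.cvtColor(load(f)["image"],cv2.COLOR_BGR2HSV)[b[1]:b[3],b[0]:b[2]].astype(int)
    v,u=np.nonzero((h[...,0]>95)&(h[...,0]<130)&(h[...,1]>150));print(f,len(u),u.mean(),v.mean())
E
```

```text
side0 50 17.12 12.9
s18 48 16.8125 12.979166666666666
s20 48 17.020833333333332 12.875
top0 149 8.221476510067115 21.02013422818792
t20 150 8.233333333333333 20.933333333333334
```

Screwdriver unmoved (the difference was arm occlusion). Handing in.

```bash
python3 -c "
from plant import robot
print(robot.read_state()['force']);print(robot.close_job())"
```

```text
[-0.1003329  -0.30568634  0.3234399 ]
the job is handed in; nothing more can be done
None
```

The gauge is lying in the case with the lid shut, and I handed the job in at about 35 s of the 72 s allowed; no verdict is reported.

**What I did**
- **Slide:** I dragged the gauge with closed fingertips pressing about 10 N. The fingers slipped on it several times, so I made the last 19 mm by pushing its rear end. That left about 58 mm past the platform's +y edge.
- **Lift:** I gripped the overhanging end across its 40 mm width and lifted it off level.
- **Lay down:** The fingertips reach about 17 mm below the gauge. So I tilted the tool 7° to set its far end on the case floor first, then opened the fingers, and the near end dropped the last 17 mm or so.
- **Close the lid:** I pushed the lid shut from behind along its arc and pressed it onto the rim.

**Last checks**
- **Gauge:** After release, its centre measured about (0.509, 0.235), against a case centre of roughly (0.534, 0.230), and it looked flat. I could not see it once the lid was closed.
- **Lid:** It stopped firmly at 48.6 mm under 19 N, against a nominal 48 mm for the shut lid's top. In the final side picture the light case floor no longer shows.
- **Bystanders:** The tin, oil, grease, pedal and cassette areas look unchanged. The screwdriver area differed (29.6), but its handle had not moved in either camera, so I put it down to the arm blocking the view. The spanner area differed slightly (8.7) and I did not follow that up; the arm never went near the bench there.
- **Not checked by eye:** I had used all 12 views, so the final picture was only checked numerically.

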